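# Turn a dental cast teeth-down in the turnover jig

## Task

Take the dental cast on the yellow base and set it teeth-up in the sloping frame of the turnover jig, its base lying flat between the two white stops, and let go of it. Squeeze the two blue thumb discs together so that the jaws close over the base and, keeping them squeezed, swing the frame right over until it lies flat; then let go, so that the cast drops teeth-down onto the two white rails of the nest, and leave it there with the frame lying over it. Leave the other casts and the loose things on the bench where they stand.

Things in the scene. Friction and masses are not known exactly. Their poses are not given: they have to be found in the camera images.
- cast: cast to turn over: stone dental cast on a yellow base, about 200 g, starts teeth-up on the bench, x roughly along the hinge. Origin: centre of the base's underside; z up through the teeth, x along the base's length. Base 100 (x) x 64 (y) x 6 mm; stone on it z 6 to 32 mm; teeth z 32 to 41 mm. May go into the frame either way round.
- stone (a point): centre of the cast's stone, 20 mm above the base's underside; axes as the cast. Its upright, parallel front and back faces, at y = -28 mm (34 mm wide) and y = +28 mm (78 mm wide), are the place to grip: 56 mm apart. Its sides taper and cannot be gripped. The base sticks out 4 mm beyond these faces, its top 14 mm below this point.
- pocket (a point): centre of the frame's seat floor, 75 mm from the hinge axis; x along the hinge, y away from it up the slope, z square out of the seat (30 degrees from vertical at rest). The cast's origin belongs here, base flat, its length along x. White stops 6 mm high, bevelled, stand 34.5 mm off at +y and -y (2.5 mm play). Within 60 mm nothing else is over 11 mm high.
- hinge (a point): middle of the frame's hinge axis, 70 mm above the bench; x along the axis, z up, y level towards the sloping loading side (nest on the -y side). Does not turn with the frame.
- grip (a point): middle between the two blue thumb discs past the frame's outer edge, 148 mm from the hinge axis in the plane of the seat floor; axes as pocket. Discs 23 mm across, facing out along x: 64 mm over them when free, 48 mm squeezed home. Their arms lie 24 to 30 mm nearer the hinge. They can turn between the fingers, so the tool may stay upright all through the swing.
- frame (a joint): angle of the frame, rad: 0 at rest on its slope (30 degrees above level, rising away from the hinge), 2.618 when swung right over and flat above the nest. Turns about the hinge axis; without a hand on it the frame falls to the nearer end. Discs at rest are 144 mm above the bench, at the top of the swing 218 mm, right over 70 mm.
- jaw_near (a joint): travel of one sprung jaw and its disc, m: 0 open, 0.008 closed. Its lip, 7.5 to 10.5 mm above the seat floor, is 53.5 mm from the pocket centre in x when open (3.5 mm play to the base's end), 45.5 mm closed, holding the base in with 1.5 mm play. The spring (2 N, rising to 5 N) opens it again when the disc is let go.
- jaw_far (a joint): the same for the other jaw, on the other side.
- nest (a point): centre of the nest, 75 mm from the hinge axis on its -y side, level with its rail tops, 57.5 mm above the bench; axes as hinge. White rails along y, 42 to 52 mm off in x, 4 mm lugs at their ends. The cast hangs teeth-down between them, the tooth-side face of its base on the rails (underside 6 mm above this point), after a drop of 5 mm from the jaws.
- cast_blue: another cast of the same size on a blue base, to be left alone; axes as for the cast.
- cast_white: another cast of the same size on a white base, to be left alone; axes as for the cast.
- spatula: plaster spatula with a wooden handle, 190 mm long, lying on the bench between robot and jig; leave alone.
- bottle: clear bottle with red cap, 54 mm across, 130 mm tall, origin under its centre; leave alone.
- bowl: green mixing bowl, 116 mm across, 62 mm tall, origin under its centre; leave alone.
- jar: amber jar with white lid, 56 mm across, 60 mm tall, origin under its centre; leave alone.
- carton: dark blue carton, 85 x 150 x 50 mm, origin under its centre; leave alone.
Not all that is in view belongs to the job. Leave any green or turquoise look-alike of the cast alone.

How it is judged:
By the outcome, as a careful person would: the job done as asked, in the order asked, and still so for the second after the job is handed in, with the robot touching nothing.
It also fails if it takes over 61 s, if anything falls off the work surface, if the arm or the gripper's body presses on something with over 40 N, if the wrist force passes 120 N, or if a joint passes its speed limit or range.

## Robot

A 6-joint arm with a two-finger parallel gripper is mounted at the origin on the work surface. World frame = base frame: x ahead of the robot, y to its left, z up, the work surface at z = 0. Lengths are in mm, angles in rad, forces in N, time in s.
With the tool pointing down it reaches from about 350 to 725 mm from the base axis. Payload 4.3 kg.
Tool frame: the origin (TCP) lies at the very end of the fingers, on their centre line; the grasp point (between the pads) lies 19 mm behind it; z points along the fingers, y is the line along which they close (so a half turn about z gives the same grasp; the last joint's range is limited). The gripper opens to 85 mm and grips with 20 to 120 N. Pads are 22 mm wide; open, the fingers measure 114 mm over their backs; the gripper's body (76 mm by 85 mm) begins 54 mm behind the grasp point. The pads swing forward as they close: fully open they stand 13 mm farther back than shut.
Start: joints at [1.16, 0.377, 0.081, 1.274, 0, 1.46], TCP at [170.37, 549.218, 231.329] pointing down, gripper open.
Joint ranges: [-2.72, 2.72], [-0.84, 1.66], [-1.02, 1.22], [-1.77, 2.12], [-1.37, 1.28], [-3.14, 3.14]. Speed limits (rad/s): [2.57, 2.57, 3.14, 3.14, 3.14, 3.14].

## Interface

Orientations are given as a 3x3 rotation matrix whose columns are the frame's x, y, z axes.
In Python, from rig import * gives the robot as it stands.
- The arm moves only by the shell command python3 -m handwheel 'ROWS'. ROWS is a JSON object of lists of equal length, an entry for each row: "delta_pos": the shift along the world's x, y, z in cm, a list of three; "spin": the turn about the world's z in rad; "fingers": the finger opening in cm, from 0 to 8.54. In form: {"delta_pos": [[x, y, z], ...], "spin": [spin, ...], "fingers": [fingers, ...]}. A call has 1 to 20 rows; each row shifts and turns the commanded pose from where the row before left it; what a row does not reach is not made up. A row lasts 1/10 s, in which the tool goes at most 50 mm and 8.59 degrees, less where a joint would pass 70% of its speed; a pose out of reach is approached as far as the arm can. A call with a gripper value outside its range is refused whole. The fingers move at their own pace and stop on an object; the grip force is fixed at half the most. Time passes only in rows, so rows that do not move let the fingers close. It gives the time, the measured TCP pose, the force, the opening and the grip force at its end, in the units of the state.
- state(): the state, without advancing time (a new reading comes with each control period).
- get_image(name): name is "side" or "top"; returns a dict with "frame" (480x640x3 uint8, red, green, blue), "fovy" (degrees; the focal length in pixels is half the picture's height over the tangent of half this angle, whatever the lens; pixels are square), "cx", "cy" (the principal point, pixels), "pose" (4x4, takes a point from camera to world coordinates). Camera axes: x right, y down, z forward; pixel columns grow to the right and rows downward; lengths in mm; the calibration is good to about 2 mm. A picture is of the moment at which its call begins. There is no depth.
- sign_off(): hands the job in; it is judged then, once.
The state is a dict: "clock": time; "q": joint angles; "dq": joint speeds; "joint_torque": joint torques, N m; "eef_pos": TCP position; "orientation": TCP orientation; "contact_force": force on the tool from outside, world axes, zero at the start; "torque": the same for the moment, N m; "width": opening from 0.0 (shut) to 1.0 (fully open); "grip_force": force on a finger pad.
Only numpy, scipy, OpenCV 4.12 (cv2) and the standard library are available. Lean on these libraries where they do the work, as an engineer would, in place of code of your own. Each camera call takes 0.05 s, during which the arm holds its last target. There are 200 camera calls.

## Working session

There is one attempt and no reset: what is moved stays moved. The work goes in short steps, Python scripts to look and compute and a shell command to move; the robot and the scene stay as the last step left them, time stands still between calls to the robot, and variables do not carry over. Pictures are saved under pics/ and viewed, at most 10 in all, crops included, and the job is handed in when it is done.

```bash
mkdir -p pics
python3 - <<'E'
from rig import *
import cv2, numpy as np, pickle
d={}
for n in("side","top"):
    r=get_image(n); d[n]=r; cv2.imwrite(f"pics/{n}0.png",r["frame"][:,:,::-1]); print(n,r["fovy"],r["cx"],r["cy"],np.round(r["pose"],3).tolist(), [k for k in r])
pickle.dump(d,open("d0.pkl","wb"))
s=state();print(s["clock"],s["eef_pos"],np.round(s["orientation"],3).tolist(),s["width"])
E
```

```text
side 47.77468926549111 327.7845231389945 244.62956611852502 [[0.942, -0.225, 0.249, 186.772], [-0.335, -0.654, 0.678, -975.358], [0.01, -0.722, -0.692, 1108.524], [0.0, 0.0, 0.0, 1.0]] ['frame', 'fovy', 'cx', 'cy', 'pose']
top 55.27772733216294 317.8603588535516 239.18587784429033 [[-0.074, -0.972, 0.224, 256.148], [-0.997, 0.072, -0.017, 4.52], [0.001, -0.224, -0.974, 1346.22], [0.0, 0.0, 0.0, 1.0]] ['frame', 'fovy', 'cx', 'cy', 'pose']
0.1 [170.12015961 548.66783589 230.46110953] [[-0.955, 0.296, -0.001], [0.296, 0.955, -0.002], [0.0, -0.002, -1.0]] 0.9998045366828234
```

View pics/top0.png

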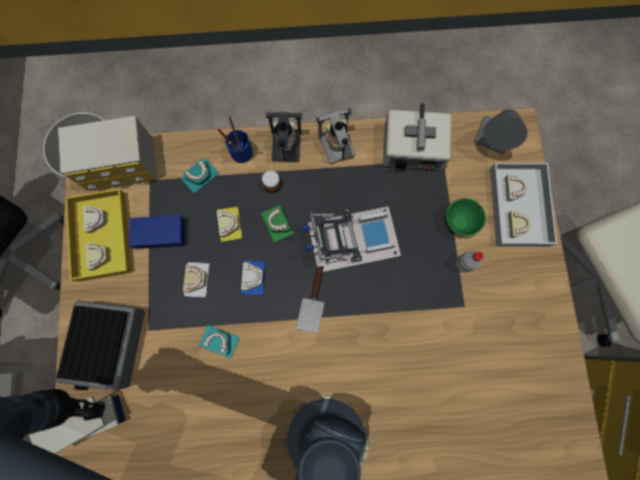

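View pics/side0.png

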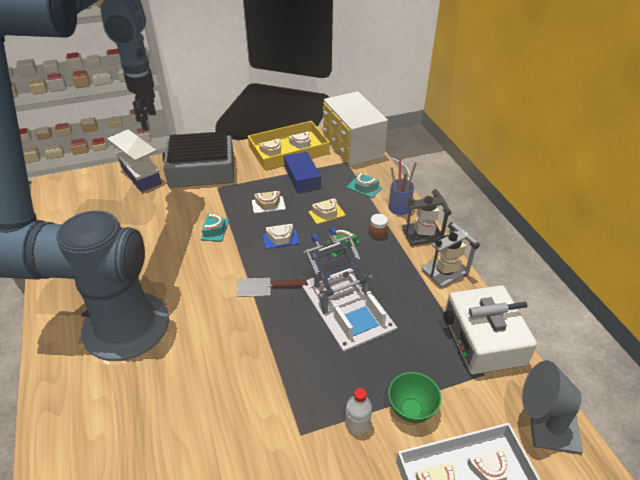

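The top view shows the yellow-base cast at about (229,223), which is (326,209) in the side view. Other candidates are the blue cast (253,277), the white cast (196,279), the green look-alike (277,222), turquoise ones (199,175) and (219,341), and two casts in the yellow tray (94,217) and (97,256). Only (229,223) has a yellow base and stands loose on the mat. I'll confirm it in an enlarged crop.

```bash
cat > h.py <<'E'
import numpy as np, cv2, pickle
def ray(r,uv):
    f=240/np.tan(np.radians(r["fovy"])/2); P=np.array(r["pose"])
    d=P[:3,:3]@np.array([(uv[0]-r["cx"])/f,(uv[1]-r["cy"])/f,1]); return P[:3,3],d
def onz(r,uv,z):
    o,d=ray(r,uv); return o+d*(z-o[2])/d[2]
def proj(r,p):
    f=240/np.tan(np.radians(r["fovy"])/2); P=np.array(r["pose"])
    c=P[:3,:3].T@(np.array(p)-P[:3,3]); return np.array([r["cx"]+f*c[0]/c[2],r["cy"]+f*c[1]/c[2]])
def tri(r1,a,r2,b):
    o1,d1=ray(r1,a);o2,d2=ray(r2,b);d1/=np.linalg.norm(d1);d2/=np.linalg.norm(d2)
    t=np.linalg.lstsq(np.c_[d1,-d2],o2-o1,rcond=None)[0]
    p,q=o1+d1*t[0],o2+d2*t[1]; return (p+q)/2,np.linalg.norm(p-q)
def blobs(r,lo,hi,roi,amin=15):
    x0,y0,x1,y1=roi; h=cv2.cvtColor(r["frame"],cv2.COLOR_RGB2HSV)[y0:y1,x0:x1]
    m=cv2.inRange(h,np.array(lo),np.array(hi)); n,l,s,c=cv2.connectedComponentsWithStats(m)
    return [(c[i]+[x0,y0],s[i,4],np.argwhere(l==i)[:,::-1]+[x0,y0]) for i in range(1,n) if s[i,4]>=amin]
E
python3 - <<'E'
from h import *
d=pickle.load(open("d0.pkl","rb"));T,S=d["top"],d["side"]
a=cv2.resize(T["frame"][190:290,205:405],None,fx=4,fy=3.99,interpolation=cv2.INTER_CUBIC)[:300*4//4*1+99]
cv2.imwrite("pics/ct.png",cv2.resize(T["frame"][195:285,205:405],None,fx=4,fy=4,interpolation=cv2.INTER_CUBIC)[:,:,::-1])
cv2.imwrite("pics/cs.png",cv2.resize(S["frame"][190:350,255:415],None,fx=3.75,fy=3.75,interpolation=cv2.INTER_CUBIC)[:,:,::-1])
for nm,r,roi in(("T",T,(200,190,270,260)),("S",S,(295,180,360,240))):
    for c,A,p in blobs(r,(20,120,80),(33,255,255),roi):
        b=cv2.minAreaRect(p.astype(np.float32)); print(nm,"yellow",c.round(1),A,b)
        print([onz(r,q,6).round(0)[:2].tolist() for q in cv2.boxPoints(b)])
for nm,r,roi in(("T",T,(295,190,405,280)),("S",S,(290,215,400,350))):
    for c,A,p in blobs(r,(98,120,60),(125,255,255),roi,4): print(nm,"blue",c.round(1),A,p.min(0),p.max(0))
E
```

```text
T yellow [233.  226.8] 250 ((229.1031494140625, 223.7908935546875), (32.80904006958008, 21.72898292541504), 82.56858825683594)
[[681.0, 283.0], [685.0, 217.0], [582.0, 208.0], [579.0, 272.0]]
S yellow [326.9 215.5] 202 ((326.92938232421875, 213.26165771484375), (14.524017333984375, 34.23265075683594), 73.49563598632812)
[[577.0, 269.0], [692.0, 281.0], [680.0, 212.0], [569.0, 202.0]]
T blue [374.8 233.2] 459 [363 221] [387 245]
T blue [304.6 227.5] 35 [301 225] [308 230]
T blue [308.8 247.1] 33 [305 245] [312 249]
S blue [333.1 230.3] 20 [331 228] [335 233]
S blue [294.1 238.2] 85 [290 229] [298 244]
S blue [314.2 236.8] 26 [312 234] [316 241]
S blue [361.2 320.1] 504 [346 307] [377 334]
```

View pics/ct.png

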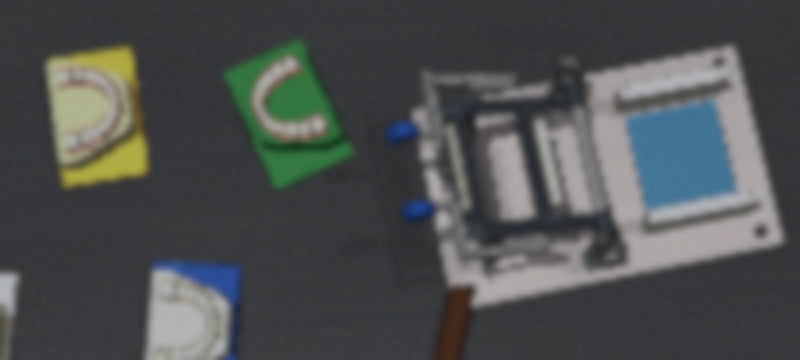

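View pics/cs.png

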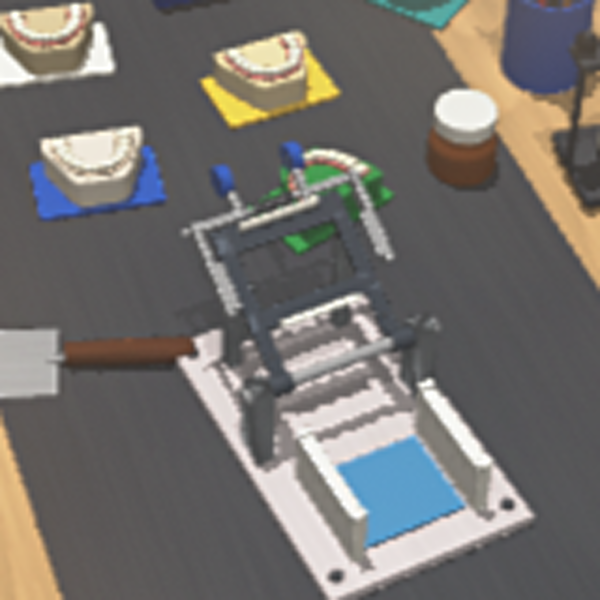

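The crops confirm it: the loose cast with the yellow base is at top (229,223), side (326,209). The blue discs are at top (304.6,227.5) and (308.8,247.1), the hinge rod is at top about (351,216) to (358,254), and the nest is on its right.

Run:
```python
from h import *
d=pickle.load(open("d0.pkl","rb"));T,S=d["top"],d["side"]
pf,ef=tri(T,(304.6,227.5),S,(333.1,230.3)); 
sb=[b for b in blobs(S,(98,120,60),(125,255,255),(290,215,400,350),4)]
pn,en=tri(T,(308.8,247.1),S,(314.2,236.8)); print("discs",pf.round(1),ef,pn.round(1),en)
ex=(pf-pn)[:2]; print(np.linalg.norm(ex),np.arctan2(ex[1],ex[0])); mid=(pf+pn)/2
# blue sheet edges
for nm,r,roi in(("T",T,(350,190,405,280)),("S",S,(335,300,400,350))):
    for c,A,p in blobs(r,(95,120,60),(125,255,255),roi,100):
        b=cv2.minAreaRect(p.astype(np.float32)); q=np.array([onz(r,k,8)[:2] for k in cv2.boxPoints(b)]); print(nm,onz(r,c,8).round(1),q.round(0).tolist())
# plate corners from top crop picks, z~6
pl=[(738,45),(785,243),(472,305)]
w=[onz(T,(205+(u+.5)/4-.5,195+(v+.5)/4-.5),6) for u,v in pl]; print("plate",np.round(w,0)[:,:2].tolist(), "edge ang",np.arctan2(*(w[0]-w[1])[[1,0]]),"side ang",np.arctan2(*(w[1]-w[2])[[1,0]]))
hr=[tri(T,(205+a/4,195+b/4),S,(255+c/3.75,190+e/3.75)) for a,b,c,e in((580,95,410,338),(607,225,285,382))]; print("hinge rod",[(x.round(0).tolist(),round(y,1)) for x,y in hr])
# cast base
for z in (0,3,6):
  for nm,r,roi in(("T",T,(200,190,270,260)),("S",S,(295,180,360,240))):
    c,A,p=max(blobs(r,(18,90,60),(35,255,255),roi),key=lambda t:t[1]); b=cv2.minAreaRect(p.astype(np.float32)); print(z,nm,onz(r,b[0],z).round(1))
```

```text
discs [566.1  16.7 145. ] 1.720118238109421 [511.    9.2 144.8] 2.0896276357512544
55.559646973118404 0.13583990898094336
T [ 569.1 -191.3    8. ] [[597.0, -155.0], [609.0, -218.0], [541.0, -227.0], [530.0, -165.0]]
S [ 570.3 -187.7    8. ] [[538.0, -157.0], [611.0, -147.0], [604.0, -216.0], [534.0, -224.0]]
plate [[652.0, -244.0], [496.0, -262.0], [467.0, -26.0]] edge ang 0.1157967357078126 side ang -1.4477759379011736
hinge rod [([603.0, -115.0, 72.0], np.float64(2.6)), ([507.0, -126.0, 73.0], np.float64(3.8))]
0 T [633.7 245.6   0. ]
0 S [629.9 247.5   0. ]
3 T [632.8 245.1   3. ]
3 S [628.7 244.1   3. ]
6 T [632.  244.5   6. ]
6 S [627.5 240.8   6. ]
```

```bash
python3 -m handwheel '{"delta_pos":[[2.88,-1.9,0],[2.88,-1.9,0],[2.88,-1.9,0],[2.88,-1.9,0],[2.88,-1.9,0],[2.88,-1.9,0],[2.88,-1.9,0],[2.88,-1.9,0],[2.88,-1.9,0],[2.88,-1.9,-1],[2.88,-1.9,-1],[2.88,-1.9,-1],[2.88,-1.9,-1],[2.88,-1.9,-1],[2.88,-1.9,-1],[2.88,-1.9,-1],[0,0,0],[0,0,0]],"spin":[0.025,0.025,0.025,0.025,0.025,0.025,0.025,0.025,0.025,0.025,0.025,0.025,0.025,0.025,0.025,0.025,0,0],"fingers":[8.5,8.5,8.5,8.5,8.5,8.5,8.5,8.5,8.5,8.5,8.5,8.5,8.5,8.5,8.5,8.5,8.5,8.5]}'
```

```text
clock: 1.9
eef_pos: [630.8, 244.5, 160.0]
orientation: [[-0.995, -0.097, -0.002], [-0.097, 0.995, -0.0], [0.002, 0.0, -1.0]]
contact_force: [-0.8, 0.7, -0.3]
width: 0.994
grip_force: 0.0
```

```bash
python3 -m handwheel '{"delta_pos":[[0,0,-3],[0,0,-3],[0,0,-3],[0,0,-3],[0,0,-2],[0,0,-1.0],[0,0,-0.4],[0,0,0],[0,0,0],[0,0,0],[0,0,0],[0,0,0],[0,0,0],[0,0,0]],"spin":[0,0,0,0,0,0,0,0,0,0,0,0,0,0],"fingers":[8.5,8.5,8.5,8.5,8.5,8.5,8.5,8.5,5,5,5,5,5,5]}'
python3 - <<'E'
from rig import *
import cv2,numpy as np
t=get_image("top")["frame"];s=get_image("side")["frame"]
a=cv2.resize(t[185:260,190:265],(400,400),interpolation=cv2.INTER_CUBIC);b=cv2.resize(s[170:245,290:365],(400,400),interpolation=cv2.INTER_CUBIC)
cv2.imwrite("pics/g1.png",np.hstack([a,b])[:,:,::-1])
E
```

```text
clock: 3.3
eef_pos: [632.5, 245.7, 9.2]
orientation: [[-0.995, -0.099, 0.003], [-0.099, 0.995, 0.001], [-0.003, 0.001, -1.0]]
contact_force: [-0.5, 0.4, 5.9]
width: 0.641
grip_force: 66.3
```

View pics/g1.png

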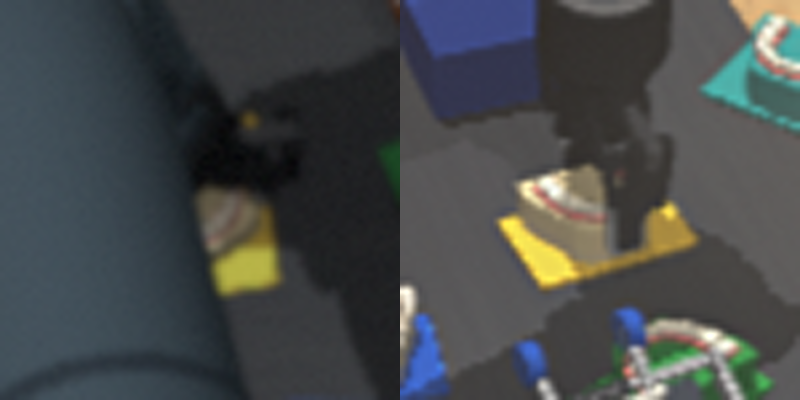

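The fingers hold the stone front and back, with the tips on the base top; the base is still level and square. I'll lift it and carry it over the frame.

```bash
python3 -m handwheel '{"delta_pos":[[0,0,0.5],[0,0,1.5],[0,0,3.8],[0,0,3.8],[0,0,3.8],[0,0,3.8],[-0.7,-2.5,1.6],[-0.7,-2.5,0],[-0.7,-2.5,0],[-0.7,-2.5,0],[-0.7,-2.5,0],[-0.7,-2.5,0],[-0.7,-2.5,0],[-0.7,-2.5,0],[-0.7,-2.5,0],[-0.7,-2.5,0],[-0.7,-2.5,0],[-0.7,-2.5,0],[0,0,0],[0,0,0]],"spin":[0,0,0,0,0,0,0.01,0.01,0.01,0,0,0,0,0,0,0,0,0,0,0],"fingers":[5,5,5,5,5,5,5,5,5,5,5,5,5,5,5,5,5,5,5,5]}'
python3 - <<'E'
from rig import *
import cv2,numpy as np,pickle
T=get_image("top");S=get_image("side");pickle.dump({"top":T,"side":S},open("d1.pkl","wb"))
t,s=T["frame"],S["frame"]
a=cv2.resize(t[185:285,295:395],(400,400),interpolation=cv2.INTER_CUBIC);b=cv2.resize(s[180:300,280:400],(400,400),interpolation=cv2.INTER_CUBIC)
cv2.imwrite("pics/g2.png",np.hstack([a,b])[:,:,::-1])
E
```

```text
clock: 5.4
eef_pos: [546.7, -55.0, 195.2]
orientation: [[-0.992, -0.128, -0.001], [-0.128, 0.992, 0.001], [0.001, 0.001, -1.0]]
contact_force: [0.2, 1.0, -1.5]
width: 0.643
grip_force: 65.4
```

View pics/g2.png

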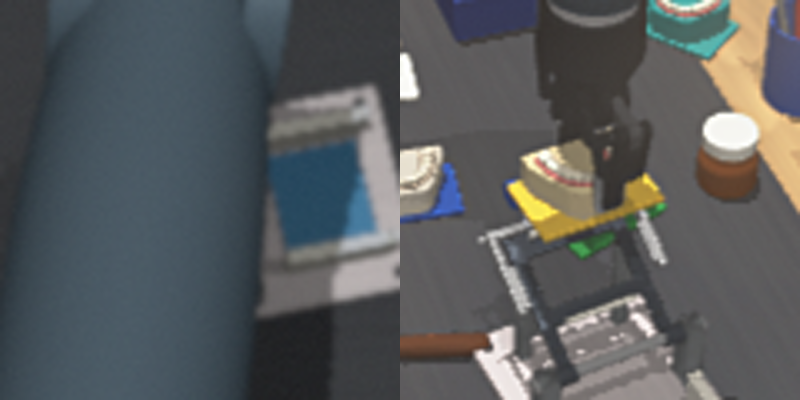

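Run:
```python
from h import *
d=pickle.load(open("d0.pkl","rb"));T,S=d["top"],d["side"]
cs=lambda u,v:(255+u/3.75,190+v/3.75); ct=lambda u,v:(205+u/4,195+v/4)
A=.13; X=np.array([np.cos(A),np.sin(A)]);Y=np.array([-np.sin(A),np.cos(A)])
P=np.array([546.7,-50])
f=lambda w:(np.round([(w[:2]-P)@X,(w[:2]-P)@Y],1)).tolist()
print("S up stop ends",[f(onz(S,cs(*k),131)) for k in((240,222),(320,200))],"exp y' 28.6")
print("S dn stop ends",[f(onz(S,cs(*k),94.5)) for k in((280,325),(366,297))],"exp -34.6")
print("T up stop",[f(onz(T,ct(*k),131)) for k in((452,122),(470,208))])
print("T dn stop",[f(onz(T,ct(*k),94.5)) for k in((540,120),(557,207))])
S1=pickle.load(open("d1.pkl","rb"))["side"]
c1=lambda u,v:(280+(u-400)/3.333,180+v/3.333)
print("cast low edge",[f(onz(S1,c1(*k),186)) for k in((545,240),(665,200),(507,190))],"TCP",f(np.array([546.7,-55])))
for c,n,p in blobs(S1,(18,90,60),(35,255,255),(300,200,370,270),60):
    h=cv2.convexHull(p.astype(np.int32))[:,0]; q=np.array([f(onz(S1,k,186)) for k in h]); print("yellow hull x",q[:,0].min(),q[:,0].max(),"y",q[:,1].min(),q[:,1].max())
```

```text
S up stop ends [[-31.9, 28.9], [27.9, 23.8]] exp y' 28.6
S dn stop ends [[-35.5, -39.5], [29.6, -42.6]] exp -34.6
T up stop [[30.4, 26.0], [-31.0, 26.3]]
T dn stop [[28.6, -37.1], [-35.1, -35.3]]
cast low edge [[-51.5, -35.4], [47.8, -37.2], [-53.0, 25.0]] TCP [-0.6, -5.0]
yellow hull x -53.8 49.9 y -37.6 31.8
```

```bash
python3 -m handwheel '{"delta_pos":[[0.05,-0.35,-2],[0,0,-2],[0,0,-1],[0,0,-0.5],[0,0,-0.3],[0,0,-0.2],[0,0,0]],"spin":[0,0,0,0,0,0,0],"fingers":[5,5,5,5,5,5,5]}'; python3 -m handwheel '{"delta_pos":[[0,0,-0.15],[0,0,-0.15],[0,0,0]],"spin":[0,0,0],"fingers":[5,5,5]}'
```

```text
clock: 6.2
eef_pos: [548.1, -58.2, 135.8]
orientation: [[-0.992, -0.129, 0.001], [-0.129, 0.992, -0.0], [-0.001, -0.0, -1.0]]
contact_force: [0.4, -0.5, -1.8]
width: 0.638
grip_force: 65.4
clock: 6.5
eef_pos: [547.7, -58.3, 132.3]
orientation: [[-0.992, -0.129, 0.0], [-0.129, 0.992, 0.0], [-0.0, 0.0, -1.0]]
contact_force: [-0.3, -0.1, -1.8]
width: 0.639
grip_force: 65.4
```

```bash
python3 -m handwheel '{"delta_pos":[[0,0,-0.15],[0,0,0]],"spin":[0,0],"fingers":[5,5]}';  python3 -m handwheel '{"delta_pos":[[0,0,-0.15],[0,0,0]],"spin":[0,0],"fingers":[5,5]}'
```

```text
clock: 6.7
eef_pos: [547.9, -58.3, 130.9]
orientation: [[-0.992, -0.129, 0.0], [-0.129, 0.992, 0.0], [-0.0, -0.0, -1.0]]
contact_force: [0.6, -0.0, -1.1]
width: 0.642
grip_force: 65.4
clock: 6.9
eef_pos: [548.1, -58.4, 130.6]
orientation: [[-0.992, -0.129, 0.001], [-0.129, 0.992, -0.0], [-0.001, -0.001, -1.0]]
contact_force: [-2.4, -0.2, 5.5]
width: 0.64
grip_force: 66.3
```

```bash
python3 -m handwheel '{"delta_pos":[[0,0,0],[0,0,0],[0,0,0.3],[0,0,0.3],[0,0,0.2],[0,0,0.2],[0,0,0.2],[0,0,0]],"spin":[0,0,0,0,0,0,0,0],"fingers":[5.8,5.9,6.0,6.1,6.2,6.4,6.6,6.6]}'
python3 - <<'E'
from rig import *
import cv2,numpy as np,pickle
s=get_image("side")["frame"]
cv2.imwrite("pics/g3.png",cv2.resize(s[180:300,280:400],(600,600),interpolation=cv2.INTER_CUBIC)[:,:,::-1])
E
```

```text
clock: 7.7
eef_pos: [547.9, -58.2, 141.8]
orientation: [[-0.992, -0.129, 0.001], [-0.129, 0.992, 0.0], [-0.001, 0.0, -1.0]]
contact_force: [-0.2, -0.0, 1.0]
width: 0.775
grip_force: 0.0
```

View pics/g3.png

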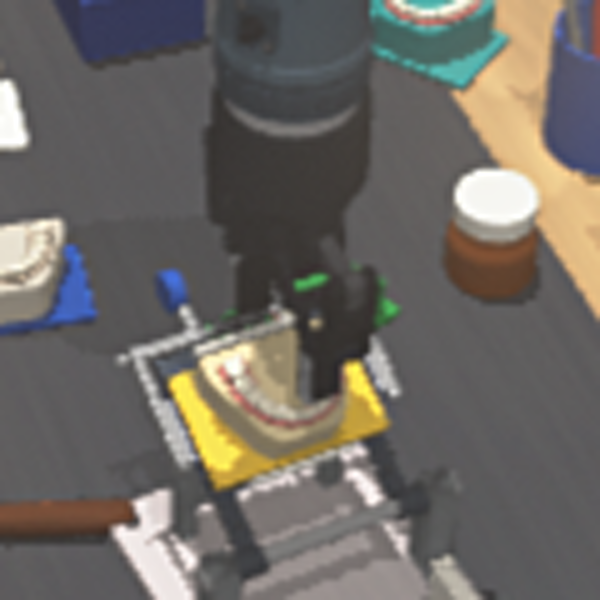

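The cast has tilted down onto the slope, but its lower edge runs from (220,490) to (390,430) and hides the downhill stop. It is probably riding on that stop. I'll clear the tool and look again.

```bash
python3 -m handwheel '{"delta_pos":[[0,0,0.6],[0,0,1.5],[0,0,3],[0,0,3.5],[0,0,0]],"spin":[0,0,0,0,0],"fingers":[7.2,8.4,8.4,8.4,8.4]}'
python3 - <<'E'
from rig import *
import cv2,numpy as np,pickle
S=get_image("side");s=S["frame"];pickle.dump(S,open("d2.pkl","wb"))
cv2.imwrite("pics/g4.png",cv2.resize(s[215:305,300:390],(600,600),interpolation=cv2.INTER_CUBIC)[:,:,::-1])
E
```

```text
clock: 8.25
eef_pos: [550.6, -58.8, 232.8]
orientation: [[-0.992, -0.129, 0.009], [-0.129, 0.992, -0.002], [-0.009, -0.003, -1.0]]
contact_force: [0.1, -0.8, 0.5]
width: 0.986
grip_force: 0.0
```

View pics/g4.png

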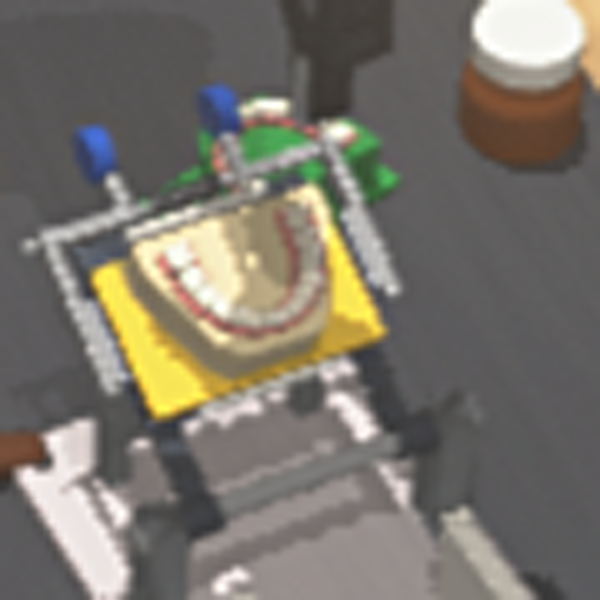

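Run:
```python
from h import *
S=pickle.load(open("d2.pkl","rb"));S0=pickle.load(open("d0.pkl","rb"))["side"]
A=.13; X=np.array([np.cos(A),np.sin(A),0]);Y=np.array([-np.sin(A),np.cos(A),0]);Z=np.array([0,0,1])
P=np.array([546.7,-50,107.5])-2*X-2.5*Y
c,s=np.cos(np.pi/6),.5
pk=lambda x,y,z:P+x*X+y*(c*Y+s*Z)+z*(-s*Y+c*Z)
px=lambda p:((proj(S,p)-[300,215])*6.667).round(0).tolist()
print("seated base top corners",[px(pk(*k)) for k in((-50,-32,6),(50,-32,6),(-50,32,6),(50,32,6))])
print("seated base bottom low",[px(pk(*k)) for k in((-50,-32,0),(50,-32,0))])
print("slid 6 on stop",[px(pk(*k)) for k in((-50,-37,11),(50,-37,11),(-50,27,6))])
print("dn stop top",[px(pk(*k)) for k in((-32,-34.5,6),(32,-34.5,6),(-32,-38,6),(32,-38,6))])
for n,R in(("before",S0),("after",S)): cv2.imwrite(f"pics/z{n}.png",cv2.resize(R["frame"][235:285,310:370],(400,333),interpolation=cv2.INTER_CUBIC)[:,:,::-1])
cv2.imwrite("pics/z.png",np.hstack([cv2.imread("pics/zbefore.png"),cv2.imread("pics/zafter.png")]))
```

```text
seated base top corners [[152.0, 411.0], [381.0, 327.0], [88.0, 259.0], [316.0, 180.0]]
seated base bottom low [[148.0, 415.0], [376.0, 331.0]]
slid 6 on stop [[160.0, 419.0], [389.0, 335.0], [93.0, 271.0]]
dn stop top [[196.0, 401.0], [343.0, 347.0], [200.0, 409.0], [346.0, 356.0]]
```

View pics/z.png

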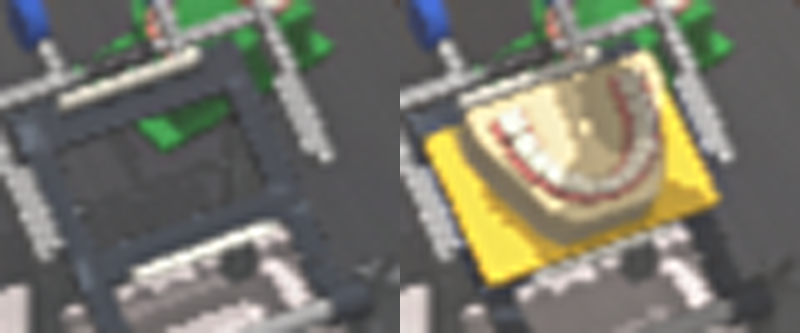

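Run:
```python
from h import *
S=pickle.load(open("d2.pkl","rb"))["frame"];S0=pickle.load(open("d0.pkl","rb"))["side"]["frame"]
for u in(335,340,345):
    print(u);
    for v in range(266,280): print(v,S0[v,u],S[v,u])
```

```text
335
266 [77 76 78] [186 169 131]
267 [77 76 78] [180 164 127]
268 [76 77 80] [137 125  98]
269 [78 82 88] [125 114  91]
270 [78 83 90] [122 111  90]
271 [72 77 85] [134 116  76]
272 [74 77 83] [166 134  53]
273 [159 159 153] [142 121  72]
274 [246 247 240] [175 171 161]
275 [196 191 182] [177 171 166]
276 [201 191 189] [219 207 206]
277 [161 151 151] [175 165 163]
278 [137 130 129] [129 122 120]
279 [141 134 132] [121 114 112]
340
266 [71 70 72] [187 170 132]
267 [82 87 93] [142 129 102]
268 [79 84 90] [119 109  89]
269 [75 79 85] [124 110  78]
270 [71 76 81] [154 124  51]
271 [141 141 137] [154 126  61]
272 [252 252 247] [178 171 155]
273 [193 190 180] [160 155 148]
274 [180 170 168] [194 183 182]
275 [127 119 119] [141 132 131]
276 [115 109 108] [124 117 115]
277 [140 132 131] [122 115 113]
278 [146 139 137] [125 118 116]
279 [122 115 114] [127 120 118]
345
266 [79 83 89] [123 113  92]
267 [75 80 86] [116 105  84]
268 [71 75 82] [145 120  57]
269 [133 133 131] [159 130  63]
270 [255 255 251] [179 169 150]
271 [206 205 194] [158 155 146]
272 [104 104 101] [95 94 92]
273 [75 76 76] [78 79 78]
274 [77 79 79] [80 80 79]
275 [77 79 79] [79 79 77]
276 [73 75 75] [79 79 78]
277 [94 92 92] [101  98  97]
278 [115 109 107] [125 117 116]
279 [112 106 105] [127 120 117]
```

The cast's base edge ends exactly at the inner face of the downhill stop. The stop stays visible at rows 270–271 as before, and the corners match the seated prediction, so the cast is in. The discs are next.

```bash
python3 -c "
from rig import *
import numpy as np
s=state();print(np.round(s['q'],2),s['eef_pos'])"
```

```text
[-0.22  0.33  0.    1.24  0.   -0.35] [549.62868684 -58.66930112 230.37719694]
```

```bash
python3 -m handwheel '{"delta_pos":[[-0.07,0.47,0],[-0.07,0.47,0],[-0.07,0.47,0],[-0.07,0.47,0],[-0.07,0.47,0],[-0.07,0.47,0],[-0.07,0.47,0],[-0.07,0.47,0],[-0.07,0.47,0],[-0.07,0.47,0],[-0.07,0.47,0],[-0.07,0.47,0],[-0.07,0.47,0],[-0.07,0.47,0],[-0.07,0.47,0],[0,0,0],[0,0,0]],"spin":[-0.105,-0.105,-0.105,-0.105,-0.105,-0.105,-0.105,-0.105,-0.105,-0.105,-0.105,-0.105,-0.105,-0.105,-0.1,0,0],"fingers":[8.4,8.4,8.4,8.4,8.4,8.4,8.4,8.4,8.4,8.4,8.4,8.4,8.4,8.4,8.4,8.4,8.4]}'
python3 - <<'E'
from rig import *
import pickle
from h import *
d0=pickle.load(open("d0.pkl","rb"))
S=get_image("side");T=get_image("top")
for n,r,roi in(("S",S,(305,215,345,250)),("T",T,(295,215,320,255))):
    for c,A,p in blobs(r,(105,130,60),(125,255,255),roi,4): print(n,c.round(1),A)
for k in ((538.5,13,145),):
    print(proj(d0["side"],k),proj(d0["top"],k))
E
```

```text
clock: 10.0
eef_pos: [536.7, 12.2, 226.6]
orientation: [[-0.132, 0.991, -0.001], [0.991, 0.132, 0.0], [0.0, -0.001, -1.0]]
contact_force: [0.9, -1.5, -0.8]
width: 0.981
grip_force: 0.0
S [333.  230.3] 17
S [314.2 236.6] 25
[324.02536743 233.37406957] [306.64973972 237.62135984]
```

```bash
python3 -m handwheel '{"delta_pos":[[0.1,0,-2],[0,0,-2.5],[0,0,-2.5],[0,0,-1.5],[0,0,-1],[0,0,-0.5],[0,0,-0.3],[0,0,0]],"spin":[0,0,0,0,0,0,0,0],"fingers":[8.4,8.4,8.4,8.4,8.4,8.4,8.4,8.4]}'
python3 - <<'E'
from rig import *
import cv2,numpy as np
S=get_image("side")
cv2.imwrite("pics/g5.png",cv2.resize(S["frame"][195:285,290:380],(600,600),interpolation=cv2.INTER_CUBIC)[:,:,::-1])
E
```

```text
clock: 10.9
eef_pos: [538.5, 12.1, 124.6]
orientation: [[-0.13, 0.992, 0.001], [0.992, 0.13, -0.0], [-0.0, 0.001, -1.0]]
contact_force: [-0.3, 0.1, -0.7]
width: 0.982
grip_force: 0.0
```

View pics/g5.png

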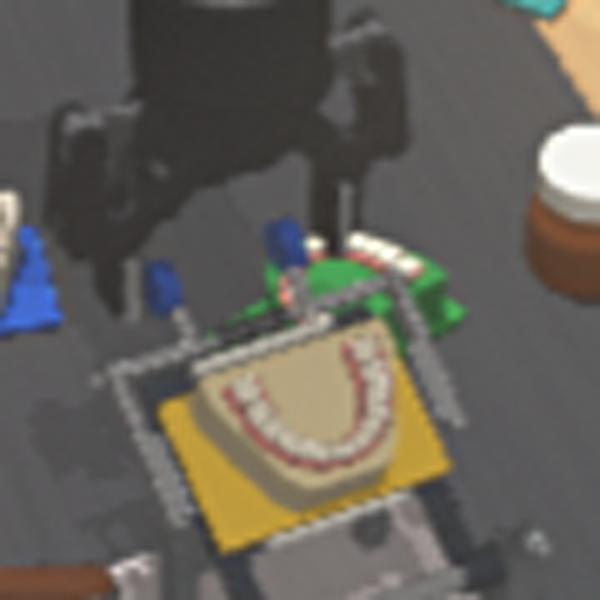

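The fingers straddle the discs: pads at (125,290) and (335,220), discs at (162,287) and (287,243). The cast lies flat with both white stops visible. That was my last picture, so I'll go on numbers from here.

```bash
python3 -m handwheel '{"delta_pos":[[0,0,0],[0,0,0],[0,0,0],[0,0,0],[0,0,0],[0,0,0],[0,0,0]],"spin":[0,0,0,0,0,0,0],"fingers":[7,6,5,4,4,4,4]}'
python3 - <<'E'
from rig import *
import pickle
from h import *
S=get_image("side")
for c,A,p in blobs(S,(105,130,60),(125,255,255),(305,215,345,250),4): print(c.round(1),A)
E
```

```text
clock: 11.65
eef_pos: [539.0, 12.4, 126.0]
orientation: [[-0.13, 0.992, 0.003], [0.992, 0.13, 0.0], [-0.0, 0.003, -1.0]]
contact_force: [-2.2, 1.3, 8.8]
width: 0.613
grip_force: 60.9
[332.6 231.5] 15
[318. 237.] 5
```

```bash
python3 -m handwheel '{"delta_pos":[[0,0,0],[0,0,0],[0,0,0],[0,0,0]],"spin":[0,0,0,0],"fingers":[3,3,3,3]}'
python3 - <<'E'
from rig import *
from h import *
d0=pickle.load(open("d0.pkl","rb"))
for n,roi in(("side",(305,215,345,250)),("top",(295,215,320,255))):
  for r in (d0[n],get_image(n)):
    print(n,[(c.round(1).tolist(),int(A),p.min(0).tolist(),p.max(0).tolist()) for c,A,p in blobs(r,(105,130,50),(125,255,255),roi,3)])
A=.13;X=np.array([np.cos(A),np.sin(A),0])
g=np.array([538,12,144.])
for o in(-32,-24,24,32): print(o,proj(d0["side"],g+o*X).round(1))
print(np.round(state()["joint_torque"],1),state()["torque"])
E
```

```text
clock: 12.1
eef_pos: [539.0, 12.4, 126.0]
orientation: [[-0.13, 0.992, 0.003], [0.992, 0.13, 0.0], [-0.0, 0.003, -1.0]]
contact_force: [-1.8, 0.6, 9.1]
width: 0.608
grip_force: 60.9
side [([333.0, 230.3], 17, [331, 228], [335, 233]), ([314.3, 236.9], 21, [312, 234], [316, 240])]
side [([332.6, 231.4], 14, [331, 229], [334, 234]), ([318.0, 237.0], 5, [318, 235], [318, 239])]
top [([304.8, 227.6], 29, [302, 225], [308, 230]), ([308.9, 247.1], 30, [306, 245], [312, 249])]
top []
-32 [313.  237.6]
-24 [315.8 236.7]
24 [332.1 231.2]
32 [334.8 230.3]
[ -0.4 -39.4  23.6  -1.2  -0.1  -0.1] [ 0.11540639  0.67375656 -0.0715108 ]
```

Run:
```python
from rig import *
from h import *
B=pickle.load(open("d2.pkl","rb"))["frame"];S=get_image("side");pickle.dump(S,open("d3.pkl","wb"));S=S["frame"]
g=lambda i:cv2.cvtColor(i,cv2.COLOR_RGB2GRAY).astype(np.float32)
b,s=g(B),g(S)
def tm(n,u0,v0,u1,v1):
    up=lambda i:cv2.resize(i,None,fx=4,fy=4,interpolation=cv2.INTER_CUBIC)
    t=up(b[v0:v1,u0:u1]);w=up(s[v0-6:v1+6,u0-6:u1+6]);m=cv2.matchTemplate(w,t,cv2.TM_CCOEFF_NORMED);_,k,_,l=cv2.minMaxLoc(m);print(n,(np.array(l)-24)/4,round(k,3))
tm("Lbar",305,254,318,272);tm("Rbar",351,240,361,259);tm("cast",320,240,352,278);tm("stone",322,246,350,270);tm("frame low",322,276,362,300);tm("baseR corner",346,255,358,272);tm("baseL",314,254,326,276)
for v in (244,250,256): print(v,"b",b[v,302:316].astype(int),b[v,346:364].astype(int));print("   s",s[v,302:316].astype(int),s[v,346:364].astype(int))
```

```text
Lbar [ 2.   -0.75] 0.793
Rbar [-0.5  0. ] 0.768
cast [ 0.75 -0.25] 0.7
stone [ 1.   -0.25] 0.605
frame low [ 0.25 -0.25] 0.79
baseR corner [0. 0.] 0.792
baseL [1.25 0.  ] 0.838
244 b [95 93 88 85 86 87 86 85 88 87 86 87 84 79] [241 242 160  79  78  98 176 195 132  86  82  76  85  93  95  96  95  96]
   s [85 82 81 83 84 84 82 82 83 84 83 83 86 85] [168 166 163 113  89 131 135 101  83  83  82  75  82  91  93  93  93  93]
250 b [ 92  94 101 104 173 205 196 189 192 153 114 107  86  80] [146 142 227 235 191 110 124 172 184 185 152 105  91  92  94  94  94  94]
   s [ 90  90  90  78  91 111 102 123 136 115  91  89  77  70] [183 181 149 156 159 129 120 125 126 110  93  90  92  92  91  91  92  93]
256 b [ 94  93  91  91  90  88 132 178 154 104  70 102 207 227] [185 189 146 150 211 222 224 172 108 180 195 191 180 126  91  90  92  92]
   s [ 83  81  80  80  81  82  82  80  84 102 121 103 104 149] [173 182 158 158 159 155 156 151 127 120 125 126 100  86  89  90  91  91]
```

```bash
python3 -m handwheel '{"delta_pos":[[-0.1,-0.01,0],[-0.1,-0.01,0],[0,0,0],[0,0,0]],"spin":[0,0,0,0],"fingers":[3,3,3,3]}'; python3 -m handwheel '{"delta_pos":[[-0.1,-0.01,0],[-0.1,-0.01,0],[0,0,0]],"spin":[0,0,0],"fingers":[3,3,3]}'
```

```text
clock: 12.65
eef_pos: [537.4, 12.2, 126.1]
orientation: [[-0.13, 0.992, 0.003], [0.992, 0.13, 0.0], [-0.0, 0.003, -1.0]]
contact_force: [-1.3, 1.3, 6.8]
width: 0.611
grip_force: 61.1
clock: 12.95
eef_pos: [535.8, 11.9, 126.1]
orientation: [[-0.13, 0.992, 0.004], [0.992, 0.13, 0.0], [-0.0, 0.004, -1.0]]
contact_force: [-0.2, 1.3, 6.9]
width: 0.612
grip_force: 61.3
```

```bash
cat > tm.py <<'E'
from h import *
g=lambda i:cv2.cvtColor(i,cv2.COLOR_RGB2GRAY).astype(np.float32)
def tm(b,s,n,u0,v0,u1,v1):
    up=lambda i:cv2.resize(i,None,fx=8,fy=8,interpolation=cv2.INTER_CUBIC)
    t=up(b[v0:v1,u0:u1]);w=up(s[v0-5:v1+5,u0-5:u1+5]);m=cv2.matchTemplate(w,t,cv2.TM_CCOEFF_NORMED);_,k,_,l=cv2.minMaxLoc(m);print(n,(np.array(l)-40)/8,round(k,3))
E
python3 - <<'E'
from rig import *
from tm import *
b=g(pickle.load(open("d3.pkl","rb"))["frame"]);S=get_image("side");pickle.dump(S,open("d4.pkl","wb"));s=g(S["frame"])
for a in(("Lbar",304,250,318,270),("Rbar",350,240,362,258),("cast",320,240,352,278),("stone",324,246,350,270),("hinge",325,280,365,300),("plate",300,270,330,310)): tm(b,s,*a)
E
```

```text
Lbar [-1.125  0.375] 0.97
Rbar [-0.75  0.25] 0.934
cast [-0.875  0.375] 0.948
stone [-1.   0.5] 0.942
hinge [0. 0.] 0.998
plate [-0.125  0.125] 0.97
```

The squeeze stopped at about 52 mm instead of 48, and the cast moves along with the jaws. So the lips are catching the ends of the base, which is probably riding up on the downhill stop's bevel. I'll re-centre, open, and nudge the cast uphill.

```bash
python3 -m handwheel '{"delta_pos":[[0.15,0.02,0],[0,0,0],[0,0,0],[0,0,0],[0,0,0],[0,0,0],[0,0,2],[0,0,4],[0,0,4],[0,-3,1],[0.4,-3.5,0],[0.4,-3.5,0],[0.4,-2.5,0],[0.4,-1,0],[0,0,0],[0,0,0]],"spin":[0,0,0,0,0,0,0,0,0,0,0,0,0,0,0,0],"fingers":[3,3,6,7.5,8.4,8.4,8.4,8.4,8.4,6,3,0,0,0,0,0]}'
python3 - <<'E'
from rig import *
from tm import *
b=g(pickle.load(open("d2.pkl","rb"))["frame"]);S=get_image("side");pickle.dump(S,open("d5.pkl","wb"));s=g(S["frame"])
for a in(("Lbar",304,250,318,270),("Rbar",350,240,362,258),("cast",320,240,352,278),("LL",316,266,332,284),("LR",346,256,364,272),("UL",308,248,322,264),("hinge",325,280,365,300)): tm(b,s,*a)
E
```

```text
clock: 14.6
eef_pos: [551.6, -122.1, 234.2]
orientation: [[-0.13, 0.991, -0.0], [0.991, 0.13, 0.001], [0.001, -0.0, -1.0]]
contact_force: [-0.3, -0.4, -0.2]
width: -0.001
grip_force: 0.0
Lbar [0. 0.] 0.992
Rbar [0.125 0.125] 0.921
cast [0.125 0.   ] 0.792
LL [0.125 0.   ] 0.992
LR [0.    0.125] 0.917
UL [0.125 0.   ] 0.981
hinge [0.125 0.125] 0.761
```

```bash
python3 -m handwheel '{"delta_pos":[[0.2,0,-3],[0,0,-3],[0,0,-3],[0,0,-2],[0,0,-1.2],[0,0,0]],"spin":[0,0,0,0,0,0],"fingers":[0,0,0,0,0,0]}'; python3 -m handwheel '{"delta_pos":[[-0.06,0.5,0],[-0.06,0.5,0],[0,0,0]],"spin":[0,0,0],"fingers":[0,0,0]}';python3 -m handwheel '{"delta_pos":[[-0.03,0.2,0],[0,0,0]],"spin":[0,0],"fingers":[0,0]}';python3 -m handwheel '{"delta_pos":[[-0.03,0.2,0],[0,0,0]],"spin":[0,0],"fingers":[0,0]}'
```

```text
clock: 15.25
eef_pos: [552.3, -121.5, 110.8]
orientation: [[-0.131, 0.991, -0.003], [0.991, 0.131, 0.001], [0.002, -0.003, -1.0]]
contact_force: [-1.0, -0.2, -0.3]
width: -0.0
grip_force: 0.0
clock: 15.55
eef_pos: [553.3, -112.3, 113.7]
orientation: [[-0.131, 0.991, 0.002], [0.991, 0.131, -0.0], [-0.001, 0.002, -1.0]]
contact_force: [0.1, 0.2, 0.1]
width: 0.001
grip_force: 0.0
clock: 15.75
eef_pos: [552.4, -110.9, 112.8]
orientation: [[-0.13, 0.992, 0.001], [0.992, 0.13, -0.0], [-0.0, 0.001, -1.0]]
contact_force: [0.6, 0.2, -0.9]
width: -0.001
grip_force: 0.0
clock: 15.95
eef_pos: [551.8, -108.9, 112.4]
orientation: [[-0.13, 0.992, 0.0], [0.992, 0.13, 0.0], [0.0, 0.0, -1.0]]
contact_force: [-0.5, 0.5, 0.3]
width: 0.003
grip_force: 0.0
```

```bash
for i in 1 ; do python3 -m handwheel '{"delta_pos":[[-0.02,0.15,0],[0,0,0]],"spin":[0,0],"fingers":[0,0]}'|sed -n '2p;4p'; python3 -m handwheel '{"delta_pos":[[-0.02,0.15,0],[0,0,0]],"spin":[0,0],"fingers":[0,0]}'|sed -n '2p;4p';python3 -m handwheel '{"delta_pos":[[-0.02,0.15,0],[0,0,0]],"spin":[0,0],"fingers":[0,0]}'|sed -n '2p;4p'; done
cat > chk.py <<'E'
from rig import *
from tm import *
b=g(pickle.load(open("d2.pkl","rb"))["frame"]);S=get_image("side");s=g(S["frame"])
for a in(("cast",320,240,352,278),("LL",316,266,332,284),("LR",346,256,364,272),("UL",308,248,322,264)): tm(b,s,*a)
E
python3 chk.py
```

```text
eef_pos: [551.6, -107.3, 112.3]
contact_force: [0.2, 0.2, 0.6]
eef_pos: [551.4, -105.8, 112.3]
contact_force: [0.7, 0.0, 0.2]
eef_pos: [551.3, -104.9, 112.3]
contact_force: [0.0, -1.9, -1.4]
cast [0. 0.] 0.326
LL [ 0.    -0.125] 0.977
LR [1.875 3.625] 0.543
UL [-0.125 -0.125] 0.875
```

```bash
python3 -m handwheel '{"delta_pos":[[-0.01,0.1,0],[0,0,0]],"spin":[0,0],"fingers":[0,0]}'|sed -n '2p;4p'; python3 -m handwheel '{"delta_pos":[[-0.01,0.1,0],[0,0,0]],"spin":[0,0],"fingers":[0,0]}'|sed -n '2p;4p';python3 -m handwheel '{"delta_pos":[[-0.02,0.1,0],[0,0,0]],"spin":[0,0],"fingers":[0,0]}'|sed -n '2p;4p'; python3 chk.py
```

```text
eef_pos: [551.2, -103.6, 112.3]
contact_force: [0.6, -1.7, -0.4]
eef_pos: [551.1, -102.4, 112.3]
contact_force: [0.7, -1.2, -1.0]
eef_pos: [550.8, -101.3, 112.3]
contact_force: [1.0, -2.1, -1.3]
cast [ 0.    -0.375] 0.313
LL [-0.25  -0.625] 0.879
LR [1.375 2.625] 0.491
UL [-0.125 -0.25 ] 0.753
```

```bash
python3 -m handwheel '{"delta_pos":[[-0.01,0.1,0],[0,0,0]],"spin":[0,0],"fingers":[0,0]}'|sed -n '2p;4p'; python3 -m handwheel '{"delta_pos":[[-0.01,0.1,0],[0,0,0]],"spin":[0,0],"fingers":[0,0]}'|sed -n '2p;4p'; python3 chk.py
```

```text
eef_pos: [550.7, -100.3, 112.3]
contact_force: [0.2, -1.7, -1.0]
eef_pos: [550.8, -99.9, 112.4]
contact_force: [1.3, -3.0, -1.9]
cast [ 0.125 -0.5  ] 0.294
LL [-0.375 -1.   ] 0.83
LR [1.125 1.75 ] 0.491
UL [-0.125 -0.125] 0.693
```

```bash
python3 -m handwheel '{"delta_pos":[[-0.01,0.1,0],[0,0,0]],"spin":[0,0],"fingers":[0,0]}'|sed -n '2p;4p'
python3 - <<'E'
from rig import *
from h import *
b=pickle.load(open("d2.pkl","rb"));S=get_image("side");pickle.dump(S,open("d6.pkl","wb"))
# yellow edges subpixel: base LEFT part; scan columns for lower edge, rows for left edge
for n,r in(("seat0",b),("now",S)):
    I=r["frame"].astype(float); y=np.clip((I[...,0]+I[...,1])/2-I[...,2],0,None)
    print(n,"colsum low/top",[(u,round(y[245:285,u].max()),np.round(y[258:283,u]).astype(int).tolist()) for u in(320,326)])
    print("rowL",[(v,np.round(y[v,310:326]).astype(int).tolist()) for v in(258,266)])
E
```

```text
eef_pos: [550.9, -99.8, 112.6]
contact_force: [0.2, -6.6, -2.0]
seat0 colsum low/top [(320, 161, [28, 56, 126, 158, 156, 155, 153, 153, 155, 156, 160, 161, 157, 104, 51, 12, 0, 0, 0, 0, 2, 1, 2, 8, 6]), (326, 160, [49, 53, 46, 33, 28, 27, 26, 41, 80, 111, 120, 156, 156, 154, 154, 153, 155, 160, 134, 40, 0, 0, 0, 0, 0])]
rowL [(258, [3, 2, 0, 4, 94, 157, 156, 156, 156, 86, 28, 24, 26, 37, 57, 56]), (266, [0, 2, 3, 3, 2, 2, 0, 13, 141, 161, 155, 154, 155, 136, 121, 110])]
now colsum low/top [(320, 159, [55, 104, 138, 159, 156, 156, 156, 148, 147, 149, 151, 146, 144, 92, 46, 10, 0, 0, 0, 0, 1, 0, 1, 8, 5]), (326, 156, [4, 20, 30, 30, 27, 26, 40, 72, 90, 112, 117, 144, 148, 146, 149, 156, 87, 6, 0, 0, 0, 0, 0, 0, 0])]
rowL [(258, [2, 2, 0, 0, 52, 154, 159, 156, 156, 126, 55, 26, 28, 30, 24, 13]), (266, [0, 1, 2, 2, 2, 2, 0, 0, 94, 146, 147, 146, 146, 144, 143, 116])]
```

```bash
python3 -m handwheel '{"delta_pos":[[0,-0.05,0],[0,-0.05,0],[0,-0.05,0],[0,-0.05,0],[0,-0.05,0],[0,-0.05,0],[0,-0.05,0],[0,-0.05,0],[0,0,0]],"spin":[0,0,0,0,0,0,0,0,0],"fingers":[0,0,0,0,0,0,0,0,0]}'|sed -n '2p;4p'; python3 chk.py;  python3 -m handwheel '{"delta_pos":[[0,-0.1,0],[0,-0.1,0],[0,-0.1,0],[0,-0.2,0],[0.1,-0.8,0],[0,0,2],[0,0,3],[0,0,3.5],[0,0,3.5],[0,0,0]],"spin":[0,0,0,0,0,0,0,0,0,0],"fingers":[0,0,0,0,0,0,0,0,0,0]}'|sed -n '2p;4p'
python3 - <<'E'
from rig import *
from tm import *
b=g(pickle.load(open("d2.pkl","rb"))["frame"]);S=get_image("side");pickle.dump(S,open("d7.pkl","wb"));s=g(S["frame"])
for a in(("cast",320,240,352,278),("stone",324,246,350,270),("LL",316,266,332,284),("LR",346,256,364,272),("UL",308,248,322,264)): tm(b,s,*a)
for u in(335,340,345): print(u,S["frame"][266:276,u].tolist())
E
```

```text
eef_pos: [550.5, -102.3, 112.3]
contact_force: [-0.9, 0.8, 0.1]
cast [-0.125 -0.25 ] 0.3
LL [-0.5  -0.75] 0.838
LR [1.25  2.875] 0.476
UL [-0.125 -0.125] 0.716
eef_pos: [554.6, -117.1, 237.9]
contact_force: [0.6, -0.3, -0.3]
cast [-0.25 -0.5 ] 0.697
stone [-0.125 -0.625] 0.564
LL [-0.5   -0.875] 0.877
LR [-0.5   -0.375] 0.852
UL [ 0.    -0.125] 0.843
335 [[255, 252, 202], [187, 170, 132], [124, 112, 91], [133, 115, 75], [159, 130, 57], [118, 97, 48], [63, 59, 55], [104, 104, 102], [181, 177, 165], [182, 174, 166]]
340 [[154, 140, 112], [126, 111, 80], [157, 128, 57], [131, 109, 51], [68, 62, 56], [94, 93, 94], [183, 179, 167], [166, 160, 150], [199, 187, 185], [144, 135, 134]]
345 [[150, 123, 57], [150, 122, 50], [84, 73, 54], [89, 88, 89], [186, 181, 168], [165, 161, 150], [98, 97, 94], [79, 79, 78], [82, 82, 80], [81, 81, 80]]
```

```bash
python3 -m handwheel '{"delta_pos":[[-0.35,2.6,0],[-0.35,2.6,0],[-0.35,2.6,0],[-0.35,2.6,0],[-0.3,2.5,0],[0,0,-2],[0,0,-3],[0,0,-3],[0,0,-2],[0,0,-1],[0,0,-0.4],[0,0,0]],"spin":[0,0,0,0,0,0,0,0,0,0,0,0],"fingers":[8.4,8.4,8.4,8.4,8.4,8.4,8.4,8.4,8.4,8.4,8.4,8.4]}'; python3 -m handwheel '{"delta_pos":[[0,0,0],[0,0,0],[0,0,0],[0,0,0],[0,0,0],[0,0,0]],"spin":[0,0,0,0,0,0],"fingers":[7,6,5,4,4,4]}'
```

```text
clock: 21.15
eef_pos: [534.4, 13.4, 118.0]
orientation: [[-0.129, 0.992, -0.001], [0.992, 0.129, 0.0], [0.0, -0.001, -1.0]]
contact_force: [0.4, -0.1, 0.3]
width: 0.98
grip_force: 0.0
clock: 21.75
eef_pos: [536.3, 13.6, 121.0]
orientation: [[-0.13, 0.992, 0.005], [0.992, 0.13, -0.0], [-0.001, 0.005, -1.0]]
contact_force: [-1.9, 1.9, 10.6]
width: 0.526
grip_force: 59.9
```

Squeezed home: the opening reads 0.526, about 45–46 mm allowing for the earlier 1.3 mm bias. Now I'll swing the frame over.

```bash
python3 -m handwheel '{"delta_pos":[[0.09,-0.69,1.09],[0.10,-0.77,1.02],[0.11,-0.86,0.96],[0.12,-0.95,0.87],[0.13,-1.01,0.78],[0.14,-1.08,0.70],[0,0,0]],"spin":[0,0,0,0,0,0,0],"fingers":[4,4,4,4,4,4,4]}'; python3 -m handwheel '{"delta_pos":[[0.15,-1.14,0.59],[0.15,-1.18,0.50],[0.16,-1.22,0.39],[0.16,-1.25,0.28],[0.17,-1.27,0.16],[0.17,-1.28,0.06],[0,0,0]],"spin":[0,0,0,0,0,0,0],"fingers":[4,4,4,4,4,4,4]}'
```

```text
clock: 22.45
eef_pos: [543.0, -38.6, 174.2]
orientation: [[-0.13, 0.992, 0.004], [0.992, 0.13, 0.005], [0.005, 0.005, -1.0]]
contact_force: [3.1, 7.7, 2.2]
width: 0.517
grip_force: 63.0
clock: 23.15
eef_pos: [552.8, -113.5, 194.7]
orientation: [[-0.129, 0.992, 0.005], [0.992, 0.129, 0.002], [0.001, 0.005, -1.0]]
contact_force: [0.8, 4.3, 8.5]
width: 0.52
grip_force: 64.5
```

```bash
python3 -m handwheel '{"delta_pos":[[0.17,-1.28,-0.06],[0.17,-1.27,-0.16],[0.16,-1.25,-0.28],[0.16,-1.22,-0.39],[0.15,-1.18,-0.50],[0.15,-1.14,-0.59],[0,0,0]],"spin":[0,0,0,0,0,0,0],"fingers":[4,4,4,4,4,4,4]}'; python3 -m handwheel '{"delta_pos":[[0.14,-1.08,-0.70],[0.13,-1.01,-0.78],[0.12,-0.95,-0.87],[0.11,-0.86,-0.96],[0.10,-0.77,-1.02],[0.09,-0.69,-1.09],[0,0,0]],"spin":[0,0,0,0,0,0,0],"fingers":[4,4,4,4,4,4,4]}'
```

```text
clock: 23.85
eef_pos: [562.6, -188.9, 174.2]
orientation: [[-0.128, 0.992, 0.005], [0.992, 0.128, -0.002], [-0.003, 0.005, -1.0]]
contact_force: [1.8, -0.4, 5.1]
width: 0.519
grip_force: 66.4
clock: 24.55
eef_pos: [569.6, -243.0, 118.8]
orientation: [[-0.129, 0.992, 0.004], [0.992, 0.129, -0.004], [-0.004, 0.004, -1.0]]
contact_force: [4.4, -4.8, 1.6]
width: 0.526
grip_force: 68.4
```

```bash
python3 -m handwheel '{"delta_pos":[[0.08,-0.58,-1.15],[0.06,-0.50,-1.19],[0.05,-0.39,-1.23],[0.04,-0.28,-1.26],[0.02,-0.16,-1.28],[0.01,-0.06,-1.29],[0,0,0],[0,0,0]],"spin":[0,0,0,0,0,0,0,0],"fingers":[4,4,4,4,4,4,4,4]}'
```

```text
clock: 25.35
eef_pos: [572.0, -261.3, 44.4]
orientation: [[-0.129, 0.992, 0.004], [0.992, 0.129, -0.002], [-0.002, 0.003, -1.0]]
contact_force: [5.4, -4.4, 0.2]
width: 0.518
grip_force: 68.1
```

```bash
python3 -m handwheel '{"delta_pos":[[0,0,-0.2],[0,0,0],[0,0,0]],"spin":[0,0,0],"fingers":[4,4,4]}'
python3 - <<'E'
from rig import *
from h import *
S=get_image("side");pickle.dump(S,open("d8.pkl","wb"))
for c,A,p in blobs(S,(18,90,60),(35,255,255),(310,250,420,370),10): print("yellow",c.round(1),A,p.min(0),p.max(0))
E
```

```text
clock: 25.65
eef_pos: [572.1, -261.3, 43.7]
orientation: [[-0.129, 0.992, 0.004], [0.992, 0.129, -0.002], [-0.002, 0.004, -1.0]]
contact_force: [3.9, -2.8, 7.4]
width: 0.523
grip_force: 68.6
yellow [415.4 257.6] 147 [409 250] [419 271]
yellow [352.9 306.1] 184 [343 298] [362 313]
```

Resting on its stop (7 N upward reaction). Letting go.

```bash
python3 -m handwheel '{"delta_pos":[[0,0,0],[0,0,0],[0,0,0],[0,0,0],[0,0,0],[0,0,0],[0,0,0]],"spin":[0,0,0,0,0,0,0],"fingers":[6,7,8,8.4,8.4,8.4,8.4]}'; python3 -m handwheel '{"delta_pos":[[0,0,0.5],[0,0,1.5],[0,0,3],[0,0,4],[0,0,4],[0,0,4],[0,0,2],[0,2,0],[0,4,0],[0,4,0],[0,4,0],[0,4,0],[0,4,0],[0,0,0],[0,0,0]],"spin":[0,0,0,0,0,0,0,0,0,0,0,0,0,0,0],"fingers":[8.4,8.4,8.4,8.4,8.4,8.4,8.4,8.4,8.4,8.4,8.4,8.4,8.4,8.4,8.4]}'
python3 - <<'E'
from rig import *
from h import *
T=get_image("top");S=get_image("side");pickle.dump({"top":T,"side":S},open("d9.pkl","wb"))
A=.13; X=np.array([np.cos(A),np.sin(A),0]);Y=np.array([-np.sin(A),np.cos(A),0])
H=np.array([545,-52.7,0])-65*Y; N=H-75*Y+[0,0,63.5]; print("nest",N.round(1))
for n,r,roi in(("S",S,(320,270,410,360)),("T",T,(340,190,410,290))):
    print(n,"exp corners",[proj(r,N+x*X+y*Y).round(1).tolist() for x in(-50,50) for y in(-32,32)])
    for c,a,p in blobs(r,(18,90,60),(35,255,255),roi,6): print(" yellow",c.round(1),a,p.min(0),p.max(0), onz(r,c,63.5).round(0))
    for c,a,p in blobs(r,(105,130,50),(125,255,255),roi,4): print(" disc",c.round(1),a)
    print(" disc exp",[proj(r,H-148*Y+[0,0,70]+o*X).round(1).tolist() for o in(-30,30)])
E
```

```text
clock: 26.4
eef_pos: [570.0, -260.1, 42.3]
orientation: [[-0.13, 0.992, -0.0], [0.992, 0.13, 0.0], [0.0, -0.0, -1.0]]
contact_force: [-0.7, 0.5, 0.1]
width: 0.979
grip_force: 0.0
clock: 27.9
eef_pos: [569.2, -38.5, 231.5]
orientation: [[-0.132, 0.991, -0.002], [0.991, 0.132, 0.0], [0.0, -0.002, -1.0]]
contact_force: [-0.4, 0.5, 0.2]
width: 0.988
grip_force: 0.0
nest [ 563.1 -191.5   63.5]
S exp corners [[348.9, 324.3], [336.6, 306.0], [384.3, 309.9], [371.2, 292.5]]
 yellow [359.4 305.2] 359 [343 295] [376 316] [ 564. -183.   64.]
 yellow [343.2 315.7] 38 [337 307] [349 325] [ 514. -200.   64.]
 disc [385.2 323.1] 36
 disc [364.9 330.9] 46
 disc exp [[364.7, 331.9], [386.3, 322.9]]
T exp corners [[392.4, 245.0], [370.6, 249.5], [384.2, 212.2], [362.7, 216.4]]
 yellow [376.9 229.2] 373 [367 216] [387 243] [ 567. -190.   64.]
 disc [400.1 215. ] 28
 disc [404.5 233.4] 30
 disc exp [[405.0, 235.0], [399.9, 215.3]]
```

Run:
```python
from rig import *
from tm import *
b=g(pickle.load(open("d0.pkl","rb"))["side"]["frame"]);D=pickle.load(open("d9.pkl","rb"));S=get_image("side");s=g(S["frame"])
for a in(("blue",264,222,298,246),("white",252,190,286,212),("spatula",237,277,300,297),("jar",368,213,390,240),("bowl",390,375,440,420),("bottle",345,388,372,434)): tm(b,s,*a)
A=.13; X=np.array([np.cos(A),np.sin(A),0]);Y=np.array([-np.sin(A),np.cos(A),0])
N=np.array([563.1,-191.5,0])
r=S;I=r["frame"].astype(float);y=np.clip((I[...,0]+I[...,1])/2-I[...,2],0,None)
print("moved since d9",np.abs(s-g(D["side"]["frame"]))[290:340,330:400].max())
for e,xs in(("L",(-50,)),("R",(50,))):
  for z in(63.5,68.5): print(e,z,[proj(r,N+[0,0,z]+x*X+k*Y).round(1).tolist() for x in xs for k in(-32,32)])
for v in(300,303,306,309): print(v,y[v,366:390].astype(int).tolist())
print(blobs(r,(18,90,60),(35,255,255),(320,270,410,360),3).__len__(),[(c.round(1).tolist(),int(a)) for c,a,p in blobs(r,(18,90,60),(35,255,255),(320,270,410,360),3)])
```

```text
blue [0.    0.125] 0.992
white [0. 0.] 0.997
spatula [ 0.5   -0.125] 0.898
jar [0. 0.] 0.999
bowl [0. 0.] 0.997
bottle [0. 0.] 0.999
moved since d9 92.0
L 63.5 [[348.9, 324.3], [336.6, 306.0]]
L 68.5 [[348.9, 323.0], [336.6, 304.7]]
R 63.5 [[384.2, 309.9], [371.2, 292.5]]
R 68.5 [[384.4, 308.6], [371.3, 291.2]]
300 [108, 108, 108, 109, 110, 95, 55, 11, 0, 0, 0, 0, 0, 1, 2, 2, 2, 2, 2, 0, 0, 0, 0, 0]
303 [107, 107, 108, 108, 108, 108, 111, 110, 88, 32, 0, 0, 0, 0, 0, 0, 2, 3, 2, 1, 3, 1, 0, 0]
306 [105, 105, 106, 107, 110, 110, 97, 108, 112, 80, 47, 4, 0, 0, 0, 0, 0, 0, 0, 2, 1, 2, 2, 1]
309 [165, 164, 142, 76, 22, 0, 0, 0, 0, 0, 0, 0, 0, 0, 0, 0, 0, 0, 0, 0, 0, 1, 2, 2]
2 [([359.5, 305.2], 360), ([343.2, 315.7], 38)]
```

Run:
```python
from rig import *
from tm import *
D=g(pickle.load(open("d9.pkl","rb"))["side"]["frame"])
a=g(get_image("side")["frame"]);get_image("top");b=g(get_image("side")["frame"])
for p,q in((D,a),(a,b)):
    e=np.abs(p-q);print([(n,e[v0:v1,u0:u1].max(),(e[v0:v1,u0:u1]>25).sum()) for n,(u0,v0,u1,v1) in dict(nest=(330,290,400,340),spat=(237,270,310,300)).items()])
tm(D,b,"base",340,295,378,318)
print(sign_off())
```

```text
[('nest', np.float32(93.0), np.int64(24)), ('spat', np.float32(55.0), np.int64(6))]
[('nest', np.float32(79.0), np.int64(9)), ('spat', np.float32(2.0), np.int64(0))]
base [0. 0.] 0.994
the job is handed in; nothing more can be done
None
```

I've handed the job in: the yellow-base cast is teeth-down in the nest with the frame lying over it, the jaws are open and the arm is clear. This is read from image measurements only, because my picture views ran out before the swing. The blue and white casts, jar, bowl and bottle haven't moved; the spatula read half a pixel off, which I put down to shadow, and I didn't check the carton.

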